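# Clamp the terminal stand to the dispensary counter

### The arm

A 7-joint arm with a two-finger parallel gripper is mounted at the origin on the work surface. World frame = base frame: x ahead of the robot, y to its left, z up, the work surface at z = 0. Lengths are in m, angles in rad, forces in N, time in s.
With the tool pointing down it reaches from about 0.4 to 0.875 m from the base axis. Payload 6.5 kg.
Tool frame: the origin (TCP) lies on the mounting face of the last link; the fingertips stand 173 mm ahead of it and the grasp point (between the pads) lies 155 mm ahead of it; z points along the fingers, y is the direction in which the jaws open and shut (so a half turn about z gives the same grasp; the last joint's range is limited). The gripper opens to 85 mm and grips with 20 to 120 N. Pads are 22 mm wide; open, the fingers measure 114 mm over their backs; the gripper's body (76 mm by 85 mm) begins 54 mm behind the grasp point. The pads swing forward as they close: fully open they stand 13 mm farther back than shut.
Start: joints at [1.184, 0.536, -0.004, 1.538, 0.003, 1.067, -0.071], TCP at [0.205, -0.617, 0.405] pointing down, gripper open.
Joint ranges: [-2.7, 2.7], [-0.37, 2.16], [-1.27, 1.26], [0.24, 2.4], [-1.31, 4.45], [0.19, 1.91], [-2.76, 2.76]. Speed limits (rad/s): [2.39, 2.39, 3.14, 3.14, 3.14, 3.14, 3.14].

### API

Orientations are given as a unit quaternion [x, y, z, w].
In Python, from workcell import robot gives the robot as it stands.
- The arm moves only by the tool move_arm, never from a script. Its argument "plan" is a list of rows, each a list of 7 numbers: the turn, a rotation vector about the tool's x, y, z in degrees, then the shift along the tool's x, y, z in m, then the finger opening in m, from 0 to 0.0854. A call has exactly 5 rows; each row shifts and turns the commanded pose from where the row before left it, along the tool's axes as they then stand; what a row does not reach is not made up. A row lasts 1/10 s, in which the tool goes at most 50 mm and 8.59 degrees, less where a joint would pass 70% of its speed; a pose out of reach is approached as far as the arm can. A call with a gripper value outside its range is refused whole. The fingers move at their own pace and stop on an object; "force" is the grip in N (left out, the last holds). Time passes only in rows, so rows that do not move let the fingers close, or fill a call up. It gives the time, the measured TCP pose, the force and the opening at its end, in the units of the state.
- robot.state(): the state, without advancing time (a new reading comes with each control period).
- robot.read_camera(name): name is "side" or "top"; returns a dict with "img" (480x640x3 uint8, blue, green, red), "fx", "fy", "cx", "cy" (pixels), "xyz" and "rotation" of the camera in the world. Camera axes: x right, y up, looking along -z (the intrinsics and any distortion apply to the point x, -y, -z); pixel columns grow to the right and rows downward; lengths in m; the calibration is good to about 2 mm. A picture is of the moment at which its call begins. There is no depth.
- robot.finish_job(): hands the job in, once; it reports no verdict.
The state is a dict: "time_s": time; "joint_pos": joint angles; "qvel": joint speeds; "joint_efforts": joint torques, N m; "eef_pos": TCP position; "ee_rot": TCP orientation; "force": force on the tool from outside, world axes, zero at the start; "ft_torque": the same for the moment, N m; "grip_width": opening from 0.0 (shut) to 1.0 (fully open).
Only numpy, scipy, OpenCV 4.12 (cv2) and the standard library are available. Lean on these libraries where they do the work, as an engineer would, in place of code of your own. Each camera call takes 0.05 s, during which the arm holds its last target. There are 200 camera calls.

### The job

Slide the terminal stand along the counter so that its flat tongue goes into the tunnel of the clamp beside the bin rack, fully home against the end stop. Then tighten the clamp firmly with its black lever, to about 0.75 N m and in no case beyond 0.9 N m: the post and the rack are in the way of a full turn, so swing the lever clockwise, lift it off its teeth, swing it back, let it drop in again and repeat until it is tight. Leave the lever down on its teeth and the other things on the counter where they are.

Things in the scene. Friction and masses are not known exactly. Their poses are not given: they have to be found in the camera images.
- station: Fixed grey cast bridge clamp, 70 x 52 mm, 32 mm high, with a white bin rack beside it. Origin on the clamp screw's vertical axis at counter level, z up, y = direction in which the stand's tongue is pushed in. The rack fills x = -110 to 110 mm, 92 mm high at y = 98 to 168, 200 mm high at y = 168 to 238 mm. The lever works on the -x side. Flat feet reach to x = +-57 mm.
- tunnel_mouth (a point): Middle of the tunnel's mouth at counter level; axes as the station's. The tunnel under the bridge runs from here 44 mm along +y, 54 mm wide, clear height at least 6.7 mm (under the pad, in its middle). Two lips 12 mm high flare out in front of the mouth, to x = +-45 mm at 17 mm before it.
- end_stop (a point): Middle of the flat face that ends the tunnel, 22 mm beyond the screw axis, 3 mm above the counter; axes as the station's. The tongue's end meets it when the stand is home; the post's axis is then 110 mm before it (88 mm before the screw axis).
- stand: Loose stand for a handheld terminal, about 0.9 kg, standing on the counter. Origin under its post at counter level, z up, y towards the tongue. Foot plate 6 mm thick, 90 mm wide (x), y = -75 to 34 mm; then the tongue, 6 mm thick, 50 mm wide, y = 34 to 110 mm. An empty black cup, 62 mm wide, hangs on the post's -y side, 34 to 90 mm up, reaching y = -71 mm.
- post (a point): On the axis of the stand's post, a bright round tube 25 mm in diameter, 105 mm above the counter. The post is free all round from 92 mm up to its top at 150 mm, so it can be gripped here from above, fingers on its two x sides. Axes as the stand's.
- tongue_end (a point): Middle of the front end of the stand's tongue, 3 mm above its underside; axes as the stand's.
- screw_axis (a point): Fixed point on the screw's vertical axis, at the height of the middle of the lever's grip when the lever is down (66 mm above the counter). Axes as the station's. The lever turns about this axis; clockwise from above tightens.
- lever_grip (a point): Middle of the lever's grip: black, level, 42 mm long along the lever, 14 mm wide, 17 mm high, 88 mm from the screw axis; tip at 109 mm. Its -x axis points outward along the lever. It starts within 0.5 rad of the station's -x; tightening swings it to the rack (+y). A gripper on it can swing about 0.6 rad to either side of -x before the rack or the home stand's post is in its way.
- lever_lift (a joint): Lift of the lever along the screw axis, m: 0 down on its teeth, 0.009 fully up. Above 0.003 it turns freely and the screw stays. Spring: 8 N at 0, 11 N at the top (lever's weight included). Let go, it drops between the 16 teeth (22.5 degrees apart, 4 degrees of play) or stays on their tops (0.0025) until turned a little.
- pad: Steel swivel pad, 24 mm across, under the bridge; the screw pushes it down on the tongue, 8 mm a turn. Origin on the screw axis. Its first gap, 0.7 to 3.2 mm, is unknown. Torque about the screw axis while turning (grip force x 88 mm, plus any twist of the hand): 0.5 N m until it touches, then 0.5 to 0.6 N m more per radian; 0.2 to 0.3 less is felt once the hand stops. It stays when let go.
- carton_a: White medicine carton 50 x 110 x 45 mm, blue band; bystander.
- carton_c: White medicine carton 45 x 120 x 30 mm, green band; bystander.
- tablet_jar: White jar 56 mm wide, 85 mm high; bystander.
- syrup_bottle: Amber bottle 48 mm wide, 120 mm high; bystander.
- mug: Blue mug 76 mm wide, 85 mm high; bystander.
- blister_strip: Flat silver blister strip 37 x 94 x 7 mm; bystander.
Not all that is in view belongs to the job. What is shaped like the stand but blue is not meant.

How it is judged:
By the outcome, as a careful person would: the job done as asked, in the order asked, and still so for the second after the job is handed in, with the robot touching nothing.
It also fails if it takes over 72 s, if anything falls off the work surface, if the arm or the gripper's body presses on something with over 40 N, if the wrist force passes 120 N, or if a joint passes its speed limit or range.

## Working session

There is one attempt and no reset: what is moved stays moved. The work goes in short steps, Python scripts to look and compute and a tool call to move; the robot and the scene stay as the last step left them, time stands still between calls to the robot, and variables do not carry over. Pictures are saved under pics/ and viewed, about 8 in all and at most 12, crops included, and the job is handed in when it is done.

Besides the shell and the picture viewer there is one more tool, called after "Emit:" as name([rows], argument=value, ...), one row to a line, values as JSON. move_arm: Moves the arm, as the interface text tells. Its arguments: {"type":"object","properties":{"plan":{"type":"array"},"force":{"type":"number"}},"required":["plan"]}

```bash
ls; mkdir -p pics
cat > h.py <<'E'
import numpy as np, cv2
from scipy.spatial.transform import Rotation as R
from workcell import robot
def cam(n,save=None):
    c=robot.read_camera(n)
    if save: cv2.imwrite('pics/'+save,c['img'])
    return c
def rot(c):
    r=np.array(c['rotation'],float)
    return R.from_quat(r).as_matrix() if r.size==4 else r.reshape(3,3)
def ray(c,u,v,z):
    d=rot(c)@np.array([(u-c['cx'])/c['fx'],-(v-c['cy'])/c['fy'],-1.])
    p=np.array(c['xyz']); return p+d*(z-p[2])/d[2]
def proj(c,p):
    q=rot(c).T@(np.array(p)-np.array(c['xyz'])); return c['cx']+c['fx']*q[0]/-q[2], c['cy']-c['fy']*q[1]/-q[2]
E
python3 - <<'E'
from h import *
for n in('top','side'):
    c=cam(n,n+'0.png'); print({k:v for k,v in c.items() if k!='img'})
print(robot.state())
E
```

```text
pics
{'fx': 480.5306957948605, 'fy': 480.5306957948605, 'cx': 326.37459269194403, 'cy': 237.19288762839136, 'xyz': array([ 0.40425988, -0.09550026,  1.0004114 ]), 'rotation': array([ 0.03708662, -0.05450121, -0.69554674,  0.71545017])}
{'fx': 540.5077435988486, 'fy': 540.5077435988486, 'cx': 323.1433474817388, 'cy': 238.31957901326447, 'xyz': array([ 0.42118093, -0.95992273,  0.57013796]), 'rotation': array([ 0.5041445 , -0.02766527, -0.04123837,  0.86219044])}
{'time_s': 0.1, 'joint_pos': array([ 1.18383233,  0.53709511, -0.00444756,  1.53874681,  0.00256295,
        1.06730257, -0.07120913]), 'qvel': array([-0.00148496, -0.00308143,  0.00169514, -0.00332497,  0.00035944,
       -0.00033177,  0.00033754]), 'joint_efforts': array([ 2.73190519e-03, -5.84570360e+01,  1.05215404e+00, -2.59779596e+01,
        1.26766847e-02,  4.58648967e-03, -6.65622650e-06]), 'eef_pos': array([ 0.20486394, -0.61656651,  0.40390807]), 'ee_rot': array([ 9.87161881e-01,  1.59721081e-01, -1.61597614e-04, -7.56126227e-04]), 'force': array([ 0.75740146, -0.64633769, -0.1667241 ]), 'ft_torque': array([0.01323363, 0.00688782, 0.02990639]), 'grip_width': 1.0015228079592564}
```

View pics/top0.png

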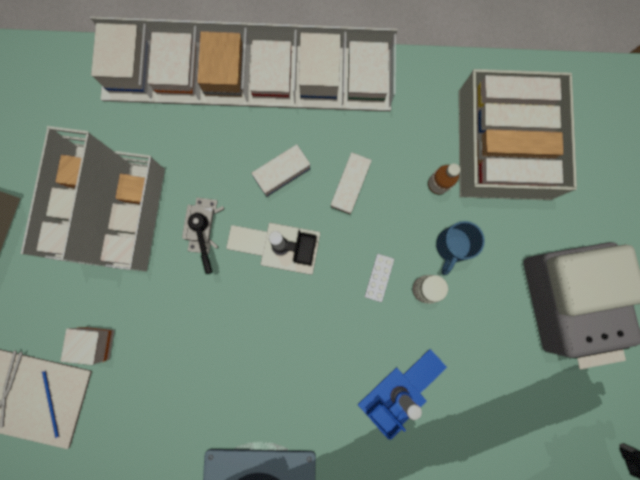

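View pics/side0.png

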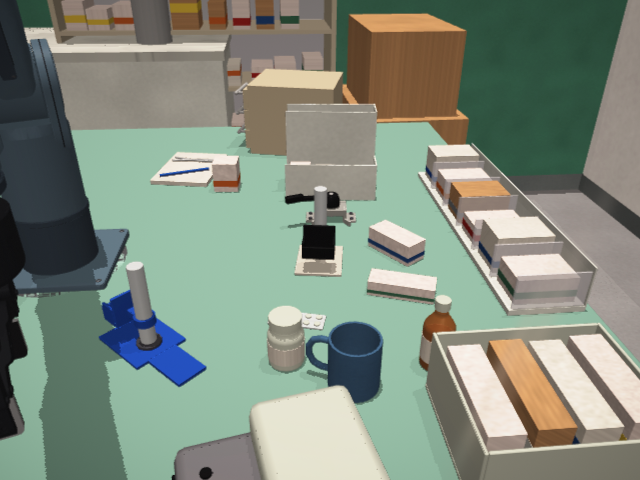

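Candidates for the stand are the white foot with tongue and post at top (285,247) and the blue lookalike at (400,400), which is a decoy. The clamp at (200,225) has the black knob and lever, with the lever tip at (208,270). The white stand is the one. Its tongue points left towards the clamp, about 25 px from the mouth. I'll check it in one close crop.

Run:
```python
from h import *
im=cv2.imread('pics/top0.png')[180:300,140:340]
cv2.imwrite('pics/crop1.png',cv2.resize(im,None,fx=4,fy=4,interpolation=cv2.INTER_CUBIC))
```

```text
(no output)
```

View pics/crop1.png

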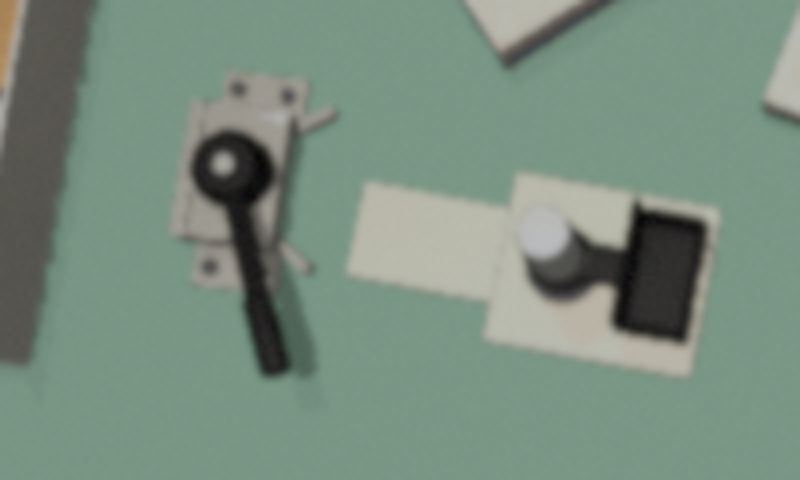

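The crop shows the stand's tongue end corners at (365,182) and (348,275), its foot corners, and the post top at (545,232). It also shows the clamp top corners, the lip tips at (335,113) and (310,268), and the lever running from the knob at (222,162) to its tip at (273,370).

Run:
```python
from h import *
c=cam('top'); np.set_printoptions(precision=4,suppress=True)
P=lambda u,v,z: ray(c,140+(u+.5)/4-.5,180+(v+.5)/4-.5,z)
f=[P(*p,.006) for p in((365,182),(348,275),(517,172),(718,207),(692,375),(487,340))]
for p in f: print('foot',p[:2])
t=(f[0]+f[1])/2; fr=(f[2]+f[5])/2; bk=(f[3]+f[4])/2
y=(t-bk)[:2]; print('len',np.linalg.norm(y)); y/=np.linalg.norm(y)
print('stand ydir deg',np.degrees(np.arctan2(y[1],y[0])),'origin est',t[:2]-.11*y, bk[:2]+.075*y, fr[:2]-.034*y)
print('post top',P(545,232,.15))
for n,p in dict(k=(222,162,.08),lip1=(335,113,.012),lip2=(310,268,.012),b1=(190,100,.032),b2=(295,118,.032),b3=(278,240,.032),b4=(172,235,.032),ft1=(230,70,.006),ft2=(307,80,.006),ft3=(192,285,.006),ft4=(272,290,.006),levtip=(273,370,.066),levgrip=(262,325,.0745),rackA=(96,0,.092),rackB=(30,362,.0)).items(): print(n,P(*p))
# white-rack: long edge direction, in full image
im=c['img']; print(robot.state()['time_s'])
```

```text
foot [0.5536 0.0813]
foot [0.5047 0.0875]
foot [0.5613 0.0026]
foot [ 0.546  -0.1028]
foot [ 0.458  -0.0919]
foot [0.4731 0.0144]
len 0.18379369120138347
stand ydir deg 81.51043220157324 origin est [ 0.5129 -0.0244] [ 0.5131 -0.0232] [ 0.5122 -0.0251]
post top [ 0.512  -0.0252  0.15  ]
k [0.5502 0.1372 0.08  ]
lip1 [0.5885 0.0976 0.012 ]
lip2 [0.5072 0.106  0.012 ]
b1 [0.5892 0.1674 0.032 ]
b2 [0.5816 0.1138 0.032 ]
b3 [0.5188 0.1188 0.032 ]
b4 [0.5198 0.172  0.032 ]
ft1 [0.6108 0.1547 0.006 ]
ft2 [0.6067 0.1143 0.006 ]
ft3 [0.4972 0.1673 0.006 ]
ft4 [0.4958 0.1261 0.006 ]
levtip [0.4516 0.11   0.066 ]
levgrip [0.4725 0.1146 0.0745]
rackA [0.625 0.199 0.092]
rackB [0.4555 0.2492 0.    ]
0.15
```

Run:
```python
import cv2,numpy as np
a=cv2.imread('pics/side0.png')[100:290,270:440]
cv2.imwrite('pics/crop2.png',cv2.resize(a,None,fx=3.2,fy=3.1,interpolation=cv2.INTER_CUBIC))
```

```text
(no output)
```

View pics/crop2.png

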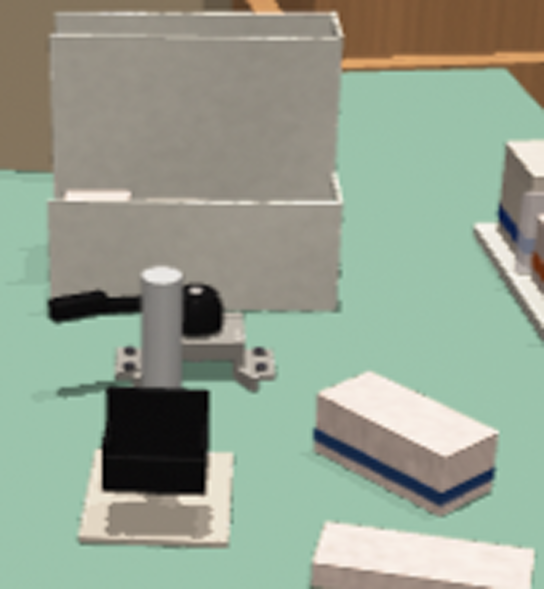

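Run:
```python
from h import *
np.set_printoptions(precision=4,suppress=True)
c=cam('top'); s=cam('side'); im=c['img'].astype(int)
hsv=cv2.cvtColor(c['img'],cv2.COLOR_BGR2HSV)
green=((hsv[...,1]>45)&(hsv[...,0]>60)&(hsv[...,0]<95))
pts=[]
for r in range(162,266,3):
    row=green[r,100:190]; k=np.where(~row[:75])[0]
    # rightmost non-green before clamp (col<180)
    k=k[k<60+ (0)]
    if len(k): pts.append((100+k.max()+.5,r))
P=np.array([ray(c,u,v,0)[:2] for u,v in pts]); 
m=np.ones(len(P),bool)
for _ in range(4):
    a=np.polyfit(P[m,0],P[m,1],1); e=P[:,1]-np.polyval(a,P[:,0]); m=abs(e)<max(.0015,1.5*np.median(abs(e)))
print('rack edge angle',np.degrees(np.arctan(a[0])),a,m.sum(),len(m),e[m].std())
th=np.arctan(a[0]); x=np.array([np.cos(th),np.sin(th)]); y=np.array([-x[1],x[0]])
S=lambda u,v,z: ray(s,270+(u+.5)/3.2-.5,100+(v+.5)/3.1-.5,z)
R1=S(338,312,0)[:2]; print('rack right corner side',R1,'edge resid',R1[1]-np.polyval(a,R1[0]))
print('screw from corner',R1-.110*x-.098*y)
for q in((.552,.139),(.550,.137)): print('rack y in station',(np.array([0,a[1]])-q)@y, 'R1 x', (R1-np.array(q))@x)
# knob triangulation
def d(c,u,v):
    w=rot(c)@np.array([(u-c['cx'])/c['fx'],-(v-c['cy'])/c['fy'],-1.]);return w/np.linalg.norm(w)
def tri(pt,ps):
    A=0;b=0
    for cc,p in((c,pt),(s,ps)):
        w=d(cc,*p);M=np.eye(3)-np.outer(w,w);A=A+M;b=b+M@np.array(cc['xyz'])
    return np.linalg.solve(A,b)
T=lambda u,v:(140+(u+.5)/4-.5,180+(v+.5)/4-.5); Q=lambda u,v:(270+(u+.5)/3.2-.5,100+(v+.5)/3.1-.5)
print('knob spot',tri(T(222,162),Q(197,290)),'post top',tri(T(545,232),Q(161,275)))
print('knob centre',tri(T(232,168),Q(203,308)),'levtip',tri(T(275,370),Q(52,308)))
print('grip c',tri(T(265,335),Q(75,304)))
print('side foot fr corners',S(80,542,0),S(230,544,0))
```

```text
rack edge angle -3.394451987497204 [-0.0593  0.273 ] 26 35 0.0015196103292708764
rack right corner side [0.6719 0.2274] edge resid -0.0057558551012955594
screw from corner [0.5563 0.1361]
rack y in station 0.10108246194693024 R1 x 0.11443492625140593
rack y in station 0.10319737250412368 R1 x 0.11631299795799002
knob spot [0.5525 0.1414 0.0631] post top [ 0.5113 -0.0252  0.1507]
knob centre [0.5543 0.1398 0.049 ] levtip [0.4504 0.1086 0.0683]
grip c [0.4667 0.1144 0.068 ]
side foot fr corners [ 0.4564 -0.0877  0.    ] [ 0.5459 -0.098   0.    ]
```

Estimates: station origin ≈ (0.5525, 0.1405) with its x axis at ≈ -4.5°. Stand post ≈ (0.512, -0.025) with its x axis at ≈ -7.6°. I'll turn the tool first and then go above the post.

Emit:
move_arm([
  [0, 0, -8, 0, 0, 0, 0.0854],
  [0, 0, -8, 0, 0, 0, 0.0854],
  [0, 0, -8, 0, 0, 0, 0.0854],
  [0, 0, -8, 0, 0, 0, 0.0854],
  [0, 0, -8, 0, 0, 0, 0.0854],
])

```text
time_s: 0.75
eef_pos: [0.2049, -0.6168, 0.4045]
ee_rot: [0.872, 0.49, -0.0, -0.0]
force: [-0.4, 0.0, 0.6]
grip_width: 1.002
```

Emit:
move_arm([
  [0, 0, -8, 0, 0, 0, 0.0854],
  [0, 0, -8, 0, 0, 0, 0.0854],
  [0, 0, -8, 0, 0, 0, 0.0854],
  [0, 0, 0, 0.04, 0.0145, 0, 0.0854],
  [0, 0, 0, 0.04, 0.0145, 0, 0.0854],
])

```text
time_s: 1.25
eef_pos: [0.2438, -0.5411, 0.4042]
ee_rot: [0.753, 0.658, 0.0, -0.0]
force: [0.9, -0.5, -0.3]
grip_width: 0.999
```

Emit:
move_arm([
  [0, 0, 0, 0.042, 0.0151, 0, 0.0854],
  [0, 0, 0, 0.042, 0.0151, 0, 0.0854],
  [0, 0, 0, 0.042, 0.0151, 0, 0.0854],
  [0, 0, 0, 0.042, 0.0151, 0, 0.0854],
  [0, 0, 0, 0.042, 0.0151, 0, 0.0854],
])

```text
time_s: 1.75
eef_pos: [0.3475, -0.3416, 0.4048]
ee_rot: [0.753, 0.658, -0.0, 0.0]
force: [0.6, -0.1, -0.1]
grip_width: 1.003
```

Emit:
move_arm([
  [0, 0, 0, 0.042, 0.0151, 0, 0.0854],
  [0, 0, 0, 0.042, 0.0151, 0, 0.0854],
  [0, 0, 0, 0.042, 0.0151, 0, 0.0854],
  [0, 0, 0, 0.042, 0.0151, 0, 0.0854],
  [0, 0, 0, 0.042, 0.0151, 0, 0.0854],
])

```text
time_s: 2.25
eef_pos: [0.4501, -0.1435, 0.4049]
ee_rot: [0.753, 0.658, -0.0, 0.0]
force: [0.5, 0.3, 1.0]
grip_width: 1.0
```

Emit:
move_arm([
  [0, 0, 0, 0.042, 0.0151, 0, 0.0854],
  [0, 0, 0, 0.042, 0.0151, 0, 0.0854],
  [0, 0, 0, 0.042, 0.0151, 0, 0.0854],
  [0, 0, 0, 0, 0, 0, 0.0854],
  [0, 0, 0, 0, 0, 0, 0.0854],
])

```text
time_s: 2.75
eef_pos: [0.5114, -0.0253, 0.4045]
ee_rot: [0.752, 0.66, -0.0, -0.0]
force: [-1.0, 0.2, -0.1]
grip_width: 1.002
```

Above the post. Descend to a grasp height of about 0.117 and close.

Emit:
move_arm([
  [0, 0, 0, 0, 0, 0.033, 0.0854],
  [0, 0, 0, 0, 0, 0.033, 0.0854],
  [0, 0, 0, 0, 0, 0.033, 0.0854],
  [0, 0, 0, 0, 0, 0.033, 0.0854],
  [0, 0, 0, 0, 0, 0, 0.0854],
])

```text
time_s: 3.25
eef_pos: [0.5088, -0.0282, 0.2692]
ee_rot: [0.753, 0.658, -0.003, -0.002]
force: [-1.1, 0.4, -0.1]
grip_width: 0.999
```

Emit:
move_arm([
  [0, 0, 0, 0, 0, 0, 0.02],
  [0, 0, 0, 0, 0, 0, 0.02],
  [0, 0, 0, 0, 0, 0, 0.02],
  [0, 0, 0, 0, 0, 0, 0.02],
  [0, 0, 0, 0, 0, 0, 0.02],
], force=40)

```text
time_s: 3.75
eef_pos: [0.5117, -0.0263, 0.2739]
ee_rot: [0.753, 0.659, 0.0, 0.001]
force: [-2.1, -1.6, 6.0]
grip_width: 0.28
```

Run:
```python
from h import *
t=cam('top'); s=cam('side')
a=t['img'][180:300,140:340]; b=s['img'][100:290,270:440]
a=cv2.resize(a,(600,360),interpolation=cv2.INTER_CUBIC); cv2.imwrite('pics/t3.png',a)
print(robot.state()['eef_pos'],robot.state()['grip_width'],robot.state()['force'])
```

```text
[ 0.51172519 -0.0263207   0.27388073] 0.27968713667978123 [-1.40658747  0.06177144  7.8834794 ]
```

View pics/t3.png

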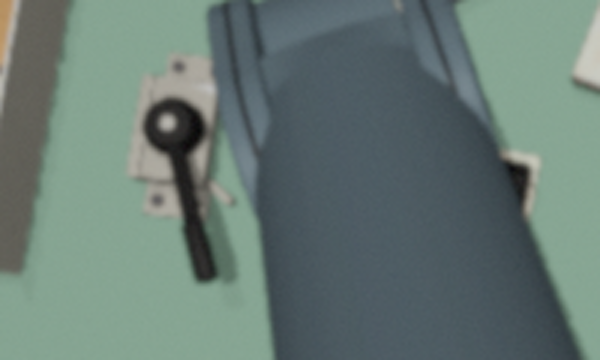

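Gripped: opening ≈ 24 mm on the 25 mm post. The arm hides the tongue in the top view. I'll turn the stand 3° to match the station and shift it sideways by 27.5 mm.

Emit:
move_arm([
  [0, 0, -1.5, 0, 0, 0, 0.02],
  [0, 0, -1.6, 0, 0, 0, 0.02],
  [0, 0, 0, 0, 0.009, 0, 0.02],
  [0, 0, 0, 0, 0.009, 0, 0.02],
  [0, 0, 0, 0, 0.0095, 0, 0.02],
], force=60)

```text
time_s: 4.35
eef_pos: [0.5321, -0.0268, 0.2747]
ee_rot: [0.734, 0.679, -0.009, -0.006]
force: [-3.9, 1.7, -10.5]
grip_width: 0.276
```

Run:
```python
from h import *
s=cam('side'); b=s['img'][170:290,270:420]
cv2.imwrite('pics/s4.png',cv2.resize(b,(750,600),interpolation=cv2.INTER_CUBIC))
print(robot.state()['eef_pos'],robot.state()['ee_rot'],robot.state()['force'])
```

```text
[ 0.53739841 -0.02764458  0.27399013] [ 0.73390791  0.67924551 -0.00196754 -0.00091486] [ 7.94386287 -0.3584219  -8.54741859]
```

View pics/s4.png

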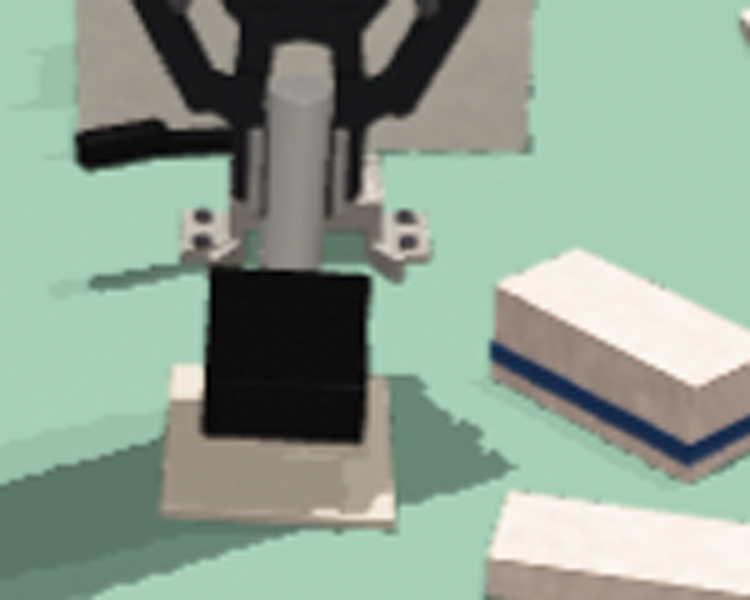

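Side view: the stand's back corners are at (160,517) and (395,528). The clamp's foot holes at (203,216/241) and (407,217/242) are symmetric about its axis.

Run:
```python
from h import *
np.set_printoptions(precision=4,suppress=True)
s=cam('side'); S=lambda u,v,z: ray(s,270+(u+.5)/5-.5,170+(v+.5)/5-.5,z)[:2]
L=[S(203,216,.006),S(203,241,.006)];Rr=[S(407,217,.006),S(407,242,.006)]
d=sum(Rr)-sum(L); print('holes L,R',L,Rr,'mid',(sum(L)+sum(Rr))/4,'ang',np.degrees(np.arctan2(d[1],d[0])))
for z in(0,.001):
  a,b=S(160,517,z),S(395,528,z); d=b-a; th=np.arctan2(d[1],d[0])
  print(a,b,np.linalg.norm(d),'ang',np.degrees(th),'origin',(a+b)/2+.075*np.array([-np.sin(th),np.cos(th)]))
st=robot.state();print(st['eef_pos'],st['force'],R.from_quat(st['ee_rot']).as_matrix()[:,0],st['ft_torque'])
```

```text
holes L,R [array([0.506 , 0.1611]), array([0.504 , 0.1357])] [array([0.6003, 0.1518]), array([0.5967, 0.1266])] mid [0.5517 0.1438] ang -5.610558992165699
[ 0.4701 -0.0836] [ 0.5594 -0.0994] 0.09074039389849763 ang -10.032394401548672 origin [ 0.5278 -0.0177]
[ 0.47   -0.0852] [ 0.5592 -0.101 ] 0.09058123874555422 ang -10.032394401548714 origin [ 0.5277 -0.0192]
[ 0.5388 -0.0281  0.2736] [ 1.6198  1.144  -5.5503] [ 0.0781  0.9969 -0.0001] [ 0.1891 -0.2414 -0.0783]
```

The stand has tilted a few degrees: the post leans, the left edge is up, and the hand carries about 6 N of its weight. I'll release it so it settles flat, then look again.

Emit:
move_arm([
  [0, 0, 0, 0, 0, 0, 0.03],
  [0, 0, 0, 0, 0, 0, 0.04],
  [0, 0, 0, 0, 0, 0, 0.0854],
  [0, 0, 0, 0, 0, 0, 0.0854],
  [0, 0, 0, 0, 0, 0, 0.0854],
])

```text
time_s: 4.95
eef_pos: [0.5387, -0.0284, 0.2726]
ee_rot: [0.734, 0.679, -0.0, -0.0]
force: [0.7, -0.9, -0.4]
grip_width: 0.952
```

Run:
```python
from h import *
s=cam('side'); b=s['img'][170:290,270:420]
cv2.imwrite('pics/s5.png',cv2.resize(b,(750,600),interpolation=cv2.INTER_CUBIC))
st=robot.state();print(st['eef_pos'],st['force'])
```

```text
[ 0.5386752  -0.02839115  0.27264209] [-0.29155489  0.29313827  0.91314706]
```

View pics/s5.png

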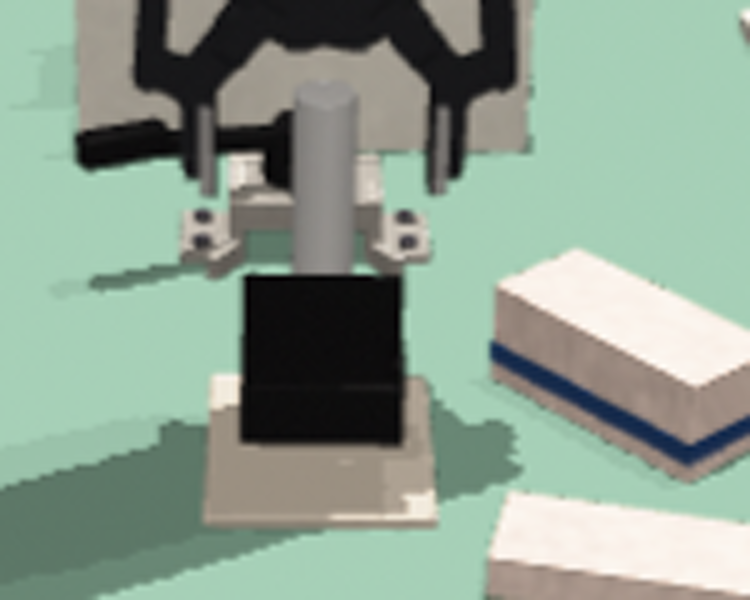

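The stand is flat again, with its back corners at (203,523) and (437,525). The post at column 325 is centred between the fingers at 207 and 440.

Run:
```python
from h import *
np.set_printoptions(precision=4,suppress=True)
s=cam('side'); S=lambda u,v,z: ray(s,270+(u+.5)/5-.5,170+(v+.5)/5-.5,z)[:2]
a,b=S(203,523,0),S(437,525,0); d=b-a; th=np.arctan2(d[1],d[0])
print(a,b,np.linalg.norm(d),'ang',np.degrees(th),'origin',(a+b)/2+.075*np.array([-np.sin(th),np.cos(th)]))
# foot front edge corners at z=.006, back top corners
c,e=S(211,376,.006),S(428,378,.006); print('front',c,e)
print('lips',S(215,272,.003),S(397,275,.003))
# bridge corners front top z=.032
p,q=S(230,205,.032),S(384,208,.032); print('bridge front',p,q,np.degrees(np.arctan2(*(q-p)[::-1])))
p,q=S(231,228,.01),S(383,232,.01); print('rack R',S(528,152,0))
```

```text
[ 0.4863 -0.0893] [ 0.5758 -0.0988] 0.09004774396977176 ang -6.038162316676752 origin [ 0.5389 -0.0195]
front [0.4977 0.0127] [0.5876 0.003 ]
lips [0.5074 0.1107] [0.5885 0.1007]
bridge front [0.5149 0.1193] [0.5831 0.1103] -7.479633543485935
rack R [0.672  0.2292]
```

Against the clamp, in the same camera, the stand sits about 3 to 4 mm too far to +x and is yawed about 0.7°. I'll regrip lower and harder, correct by 3 mm, and check for tilt.

Emit:
move_arm([
  [0, 0, 1.7, 0, 0, 0.006, 0.0854],
  [0, 0, 0, 0, 0, 0, 0.02],
  [0, 0, 0, 0, 0, 0, 0.02],
  [0, 0, 0, 0, 0, 0, 0.02],
  [0, 0, 0, 0, 0, 0, 0.02],
], force=110)

```text
time_s: 5.55
eef_pos: [0.5387, -0.0284, 0.2669]
ee_rot: [0.744, 0.668, 0.0, 0.0]
force: [0.3, -0.2, 0.1]
grip_width: 0.332
```

Emit:
move_arm([
  [0, 0, -0.7, 0, -0.0015, 0, 0.02],
  [0, 0, 0, 0, -0.0015, 0, 0.02],
  [0, 0, 0, 0, 0, 0, 0.02],
  [0, 0, 0, 0.005, 0, 0, 0.02],
  [0, 0, 0, 0.005, 0, 0, 0.02],
])

```text
time_s: 6.05
eef_pos: [0.5367, -0.0207, 0.2671]
ee_rot: [0.741, 0.671, -0.002, 0.001]
force: [1.0, -8.5, 7.7]
grip_width: 0.27
```

Run:
```python
from h import *
s=cam('side'); b=s['img'][170:290,270:420]
cv2.imwrite('pics/s6.png',cv2.resize(b,(750,600),interpolation=cv2.INTER_CUBIC))
st=robot.state();print(st['eef_pos'],st['force'],st['ft_torque'],st['grip_width'])
```

```text
[ 0.5365988  -0.01958555  0.26709227] [ 1.85415161 -6.65814449  6.21610172] [-1.31662485 -0.07936819  0.05977198] 0.2704119733341155
```

View pics/s6.png

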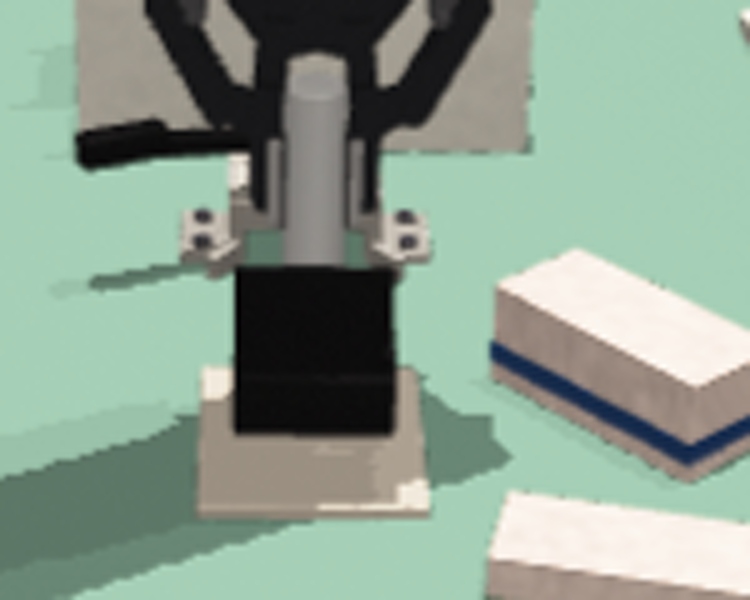

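The stand is flat and aligned: corners at (197,517) and (430,517), with the clamp symmetric in front of it. Now push in.

Emit:
move_arm([
  [0, 0, 0, 0.006, 0, 0, 0.02],
  [0, 0, 0, 0.006, 0, 0, 0.02],
  [0, 0, 0, 0.006, 0, 0, 0.02],
  [0, 0, 0, 0.006, 0, 0, 0.02],
  [0, 0, 0, 0.004, 0, 0, 0.02],
])

```text
time_s: 6.6
eef_pos: [0.5391, 0.0071, 0.267]
ee_rot: [0.741, 0.671, -0.002, 0.001]
force: [-0.5, -9.3, 9.3]
grip_width: 0.265
```

Emit:
move_arm([
  [0, 0, 0, 0.003, 0, 0, 0.02],
  [0, 0, 0, 0.003, 0, 0, 0.02],
  [0, 0, 0, 0.003, 0, 0, 0.02],
  [0, 0, 0, 0.003, 0, 0, 0.02],
  [0, 0, 0, 0.003, 0, 0, 0.02],
])

```text
time_s: 7.1
eef_pos: [0.5405, 0.0214, 0.2671]
ee_rot: [0.741, 0.671, -0.003, 0.001]
force: [-1.6, -10.1, 10.1]
grip_width: 0.267
```

Emit:
move_arm([
  [0, 0, 0, 0.003, 0, 0, 0.02],
  [0, 0, 0, 0.003, 0, 0, 0.02],
  [0, 0, 0, 0.003, 0, 0, 0.02],
  [0, 0, 0, 0, 0, 0, 0.02],
  [0, 0, 0, 0, 0, 0, 0.02],
])

```text
time_s: 7.6
eef_pos: [0.5414, 0.0311, 0.2671]
ee_rot: [0.741, 0.671, -0.002, 0.001]
force: [-1.2, -7.4, 9.2]
grip_width: 0.269
```

Run:
```python
from h import *
st=robot.state();print(st['eef_pos'],st['force'],st['ft_torque'],st['grip_width'])
s=cam('side'); b=s['img'][170:290,270:420]; t=cam('top')['img'][180:300,140:340]
cv2.imwrite('pics/s7.png',np.hstack([cv2.resize(b,(375,300),interpolation=cv2.INTER_CUBIC),cv2.resize(t,(425,300),interpolation=cv2.INTER_CUBIC)]))
```

```text
[0.54144363 0.03109252 0.26705154] [-1.20936894 -7.37220739  9.18126465] [-1.24006577  0.18900907 -0.02131733] 0.26897483485624984
```

The force is only friction, and the tip is already about 20 mm inside. Continue to the stop.

Emit:
move_arm([
  [0, 0, 0, 0.003, 0, 0, 0.02],
  [0, 0, 0, 0.003, 0, 0, 0.02],
  [0, 0, 0, 0.003, 0, 0, 0.02],
  [0, 0, 0, 0.003, 0, 0, 0.02],
  [0, 0, 0, 0.003, 0, 0, 0.02],
])

```text
time_s: 8.2
eef_pos: [0.5429, 0.0453, 0.2671]
ee_rot: [0.741, 0.671, -0.003, 0.002]
force: [-0.3, -10.2, 10.7]
grip_width: 0.266
```

Emit:
move_arm([
  [0, 0, 0, 0.001, 0, 0, 0.02],
  [0, 0, 0, 0.001, 0, 0, 0.02],
  [0, 0, 0, 0.001, 0, 0, 0.02],
  [0, 0, 0, 0.001, 0, 0, 0.02],
  [0, 0, 0, 0, 0, 0, 0.02],
])

```text
time_s: 8.7
eef_pos: [0.5433, 0.0494, 0.2671]
ee_rot: [0.741, 0.671, -0.003, 0.001]
force: [-1.3, -8.7, 9.4]
grip_width: 0.266
```

Emit:
move_arm([
  [0, 0, 0, 0.001, 0, 0, 0.02],
  [0, 0, 0, 0.001, 0, 0, 0.02],
  [0, 0, 0, 0.001, 0, 0, 0.02],
  [0, 0, 0, 0.001, 0, 0, 0.02],
  [0, 0, 0, 0, 0, 0, 0.02],
])

```text
time_s: 9.2
eef_pos: [0.5436, 0.0513, 0.2671]
ee_rot: [0.742, 0.671, -0.004, 0.002]
force: [-1.9, -15.3, 14.4]
grip_width: 0.268
```

Emit:
move_arm([
  [0, 0, 0, 0.001, 0, 0, 0.02],
  [0, 0, 0, 0.001, 0, 0, 0.02],
  [0, 0, 0, 0, 0, 0, 0.02],
  [0, 0, 0, 0, 0, 0, 0.02],
  [0, 0, 0, 0, 0, 0, 0.02],
])

```text
time_s: 9.7
eef_pos: [0.5438, 0.0519, 0.2673]
ee_rot: [0.742, 0.67, -0.005, 0.003]
force: [-3.8, -19.3, 17.4]
grip_width: 0.268
```

Contact at y ≈ 0.051, about where the stop was expected (0.0525). One more light push, then release and look.

Emit:
move_arm([
  [0, 0, 0, 0.001, 0, 0, 0.02],
  [0, 0, 0, 0.001, 0, 0, 0.02],
  [0, 0, 0, 0, 0, 0, 0.02],
  [0, 0, 0, 0, 0, 0, 0.02],
  [0, 0, 0, 0, 0, 0, 0.02],
])

```text
time_s: 10.2
eef_pos: [0.5439, 0.0525, 0.2675]
ee_rot: [0.743, 0.67, -0.006, 0.004]
force: [-5.2, -24.0, 21.6]
grip_width: 0.271
```

Emit:
move_arm([
  [0, 0, 0, -0.002, 0, 0, 0.02],
  [0, 0, 0, 0, 0, 0, 0.0854],
  [0, 0, 0, 0, 0, 0, 0.0854],
  [0, 0, 0, 0, 0, 0, 0.0854],
  [0, 0, 0, 0, 0, 0, 0.0854],
])

```text
time_s: 10.7
eef_pos: [0.5437, 0.0592, 0.2664]
ee_rot: [0.74, 0.673, -0.0, -0.001]
force: [0.0, 0.0, 0.8]
grip_width: 0.924
```

Emit:
move_arm([
  [0, 0, 0, 0, 0, -0.033, 0.0854],
  [0, 0, 0, 0, 0, -0.033, 0.0854],
  [0, 0, 0, -0.04, 0.02, -0.02, 0.0854],
  [0, 0, 0, -0.04, 0.02, 0, 0.0854],
  [0, 0, 0, -0.04, 0.02, 0, 0.0854],
])

```text
time_s: 11.2
eef_pos: [0.5928, -0.0676, 0.3536]
ee_rot: [0.74, 0.673, 0.001, 0.001]
force: [0.8, -0.0, -1.2]
grip_width: 1.002
```

Emit:
move_arm([
  [0, 0, 0, -0.04, 0.02, 0, 0.0854],
  [0, 0, 0, -0.04, 0.02, 0, 0.0854],
  [0, 0, 0, 0, 0, 0, 0.0854],
  [0, 0, 0, 0, 0, 0, 0.0854],
  [0, 0, 0, 0, 0, 0, 0.0854],
])

```text
time_s: 11.7
eef_pos: [0.6242, -0.1482, 0.3524]
ee_rot: [0.74, 0.673, 0.0, -0.001]
force: [-0.7, -0.2, -0.0]
grip_width: 1.002
```

Run:
```python
from h import *
st=robot.state();print(st['eef_pos'],st['force'],st['ee_rot'])
s=cam('side','side8.png')['img'][150:270,270:420]; t=cam('top','top8.png')['img'][180:290,150:300]
cv2.imwrite('pics/s8.png',np.hstack([cv2.resize(s,(350,300),interpolation=cv2.INTER_CUBIC),cv2.resize(t,(450,330),interpolation=cv2.INTER_CUBIC)[:300]]))
```

```text
[ 0.62417645 -0.14818737  0.35243566] [-0.71785728 -0.1851749  -0.03157298] [ 7.39535338e-01  6.73117212e-01  2.26492274e-04 -8.07695232e-04]
```

View pics/s8.png

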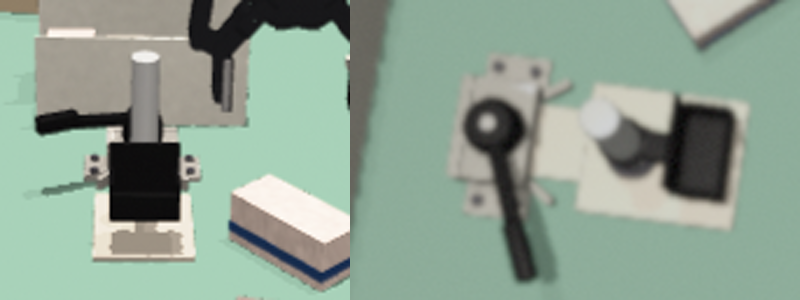

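The tongue is in the tunnel and the stand is flat. In the right panel the foot's front corners are at (597,83) and (580,208), the post top is at (601,118), the knob is at (492,125), and the lever tip is at (524,277). Next I'll measure the home distance and the lever.

Run:
```python
from h import *
np.set_printoptions(precision=4,suppress=True)
c=cam('top'); P=lambda u,v,z: ray(c,150+(u-350+.5)/3-.5,180+(v+.5)/3-.5,z)[:2]
f=[P(597,83,.006),P(747,102,.006),P(732,228,.006),P(580,208,.006)]
fr=(f[0]+f[3])/2; bk=(f[1]+f[2])/2; y=fr-bk; L=np.linalg.norm(y); y/=L; x=np.array([y[1],-y[0]])
print('len',L,'yaw x',np.degrees(np.arctan2(x[1],x[0])),'origin',fr-.034*y,bk+.075*y,'post top',P(601,118,.15))
k=P(492,125,.06); o=(fr+bk)/2+.0205*y; print('knob',k,'origin',o,'knob rel stand x,y',(k-o)@x,(k-o)@y)
b=[P(463,75,.032),P(540,86,.032),P(528,180,.032),P(450,176,.032)];m=sum(b)/4; print('bridge c rel',(m-o)@x,(m-o)@y, 'front edge', ((b[1]+b[2])/2-o)@y)
O=o+.088*y; print('O',O)
for q in((524,277,.066),(517,250,.072)):
  d=P(*q)-O; print('lever',np.linalg.norm(d),'phi toward +y rad from -x',np.arctan2(d@y,-d@x))
```

```text
len 0.10553875211928684 yaw x -5.707626197820205 origin [0.544  0.0506] [0.5443 0.0541] post top [0.5432 0.0519]
knob [0.551  0.1384] origin [0.5442 0.0524] knob rel stand x,y -0.0017287974728535096 0.08629862042033015
bridge c rel -0.0005098021416858022 0.09103147198930438 front edge 0.06484257631734847
O [0.5529 0.1399]
lever 0.10534055043973382 phi toward +y rad from -x -0.3834283229424243
lever 0.08802252748457823 phi toward +y rad from -x -0.39183591424573344
```

Home confirmed to about 1 mm: the bridge front is 65 mm ahead of the post, against 66 nominal. The lever is at φ ≈ -0.385 rad. I'll turn the tool so its x axis points outward along the lever. The first row also tests whether a shift uses the axes from before or after the turn.

Emit:
move_arm([
  [0, 0, -8, 0.045, 0, 0, 0.0854],
  [0, 0, -8, 0, 0, 0, 0.0854],
  [0, 0, -8, 0, 0, 0, 0.0854],
  [0, 0, -8, 0, 0, 0, 0.0854],
  [0, 0, 0, 0, 0, 0, 0.0854],
])

```text
time_s: 12.35
eef_pos: [0.6285, -0.1046, 0.3527]
ee_rot: [0.525, 0.851, 0.0, -0.0]
force: [-0.1, 0.7, -1.1]
grip_width: 0.998
```

Emit:
move_arm([
  [0, 0, -8, 0, 0, 0, 0.0854],
  [0, 0, -8, 0, 0, 0, 0.0854],
  [0, 0, -8, 0, 0, 0, 0.0854],
  [0, 0, -8, 0, 0, 0, 0.0854],
  [0, 0, -8, 0, 0, 0, 0.0854],
])

```text
time_s: 12.85
eef_pos: [0.6286, -0.1048, 0.3529]
ee_rot: [0.203, 0.979, -0.0, 0.0]
force: [0.3, 1.0, -0.6]
grip_width: 0.999
```

Emit:
move_arm([
  [0, 0, -8, 0, 0, 0, 0.0854],
  [0, 0, -8, 0, 0, 0, 0.0854],
  [0, 0, -8, 0, 0, 0, 0.0854],
  [0, 0, -8, 0, 0, 0, 0.0854],
  [0, 0, -8, 0, 0, 0, 0.0854],
])

```text
time_s: 13.35
eef_pos: [0.6286, -0.1048, 0.3527]
ee_rot: [-0.145, 0.99, -0.0, -0.0]
force: [0.0, 0.9, 0.1]
grip_width: 0.998
```

```bash
cat >> h.py <<'E'
def togo(target,yawdeg):
    st=robot.state(); M=R.from_quat(st['ee_rot']).as_matrix(); yaw=np.degrees(np.arctan2(M[1,0],M[0,0]))
    print('pos',np.round(st['eef_pos'],4),'yaw',round(yaw,2),'tilt',np.round(M[:2,2],4),'shift tool',np.round(M.T@(np.array(target)-st['eef_pos']),4),'turn z',round((yaw-yawdeg+180)%360-180,2),'j',np.round(st['joint_pos'],2))
E
python3 -c "
from h import *
togo([.4685,.1151,.352],196.4)"
```

```text
pos [ 0.6286 -0.1048  0.3527] yaw -163.38 tilt [-0.0002 -0.0002] shift tool [0.0905 0.2565 0.0007] turn z 0.22 j [ 0.68  0.75 -0.91  1.58  0.64  1.13  1.48]
```

Shifts use the axes from the start of the row. Go above the grip, opening to 50 mm.

Emit:
move_arm([
  [0, 0, 0, 0.015, 0.0428, 0, 0.05],
  [0, 0, 0, 0.015, 0.0428, 0, 0.05],
  [0, 0, 0, 0.015, 0.0428, 0, 0.05],
  [0, 0, 0, 0.015, 0.0428, 0, 0.05],
  [0, 0, 0, 0.015, 0.0428, 0, 0.05],
])

```text
time_s: 13.85
eef_pos: [0.4946, 0.0801, 0.3528]
ee_rot: [-0.141, 0.99, -0.0, 0.0]
force: [-0.5, 0.7, 0.8]
grip_width: 0.587
```

Emit:
move_arm([
  [0, 0, 0, 0.0155, 0.0425, 0, 0.05],
  [0, 0, 0, 0, 0, 0, 0.05],
  [0, 0, 0, 0, 0, 0, 0.05],
  [0, 0, 0, 0, 0, 0.02, 0.05],
  [0, 0, 0, 0, 0, 0.02, 0.05],
])

```text
time_s: 14.35
eef_pos: [0.4702, 0.1138, 0.3124]
ee_rot: [-0.141, 0.99, -0.0, 0.001]
force: [-0.2, 0.6, 0.7]
grip_width: 0.586
```

Run:
```python
from h import *
togo([.4685,.1151,.222],196.4)
s=cam('side','s9f.png')['img'][130:230,240:390]; t=cam('top')['img'][180:290,150:300]
cv2.imwrite('pics/s9.png',cv2.resize(s,(750,500),interpolation=cv2.INTER_CUBIC))
```

```text
pos [0.4702 0.1138 0.3124] yaw -163.79 tilt [ 0.0016 -0.0006] shift tool [0.0014 0.0019 0.0904] turn z -0.19 j [ 0.42  0.59 -0.96  2.    0.63  0.88  0.96]
```

View pics/s9.png

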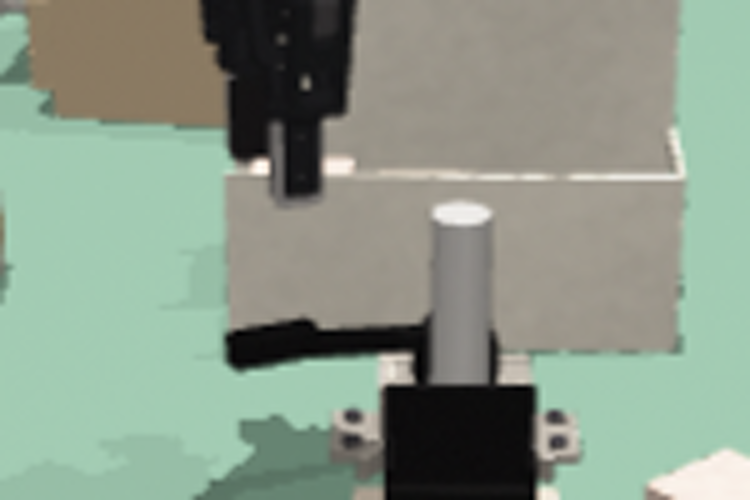

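Run:
```python
from h import *
c=cam('side')
f=lambda p:tuple(round((a-b)*5) for a,b in zip(proj(c,p),(240,130)))
print('tip',f((.4702,.1138,.145)),'grip pt z66',f((.4685,.1151,.066)),'tool axis at z66',f((.4702,.1138,.066)))
```

```text
tip (274, 173) grip pt z66 (273, 342) tool axis at z66 (277, 343)
```

The grip point projects to (273,342) and shows at (272,343), so they agree. Descend and close.

Emit:
move_arm([
  [0, 0, 0, 0.0015, 0.002, 0.0225, 0.05],
  [0, 0, 0, 0, 0, 0.0225, 0.05],
  [0, 0, 0, 0, 0, 0.0225, 0.05],
  [0, 0, 0, 0, 0, 0.0225, 0.05],
  [0, 0, 0, 0, 0, 0, 0.05],
])

```text
time_s: 15.0
eef_pos: [0.467, 0.1157, 0.2215]
ee_rot: [-0.142, 0.99, -0.0, -0.001]
force: [0.4, -0.2, 0.2]
grip_width: 0.581
```

Emit:
move_arm([
  [0, 0, 0, 0, 0, 0, 0.005],
  [0, 0, 0, 0, 0, 0, 0.005],
  [0, 0, 0, 0, 0, 0, 0.005],
  [0, 0, 0, 0, 0, 0, 0.005],
  [0, 0, 0, 0, 0, 0, 0.005],
], force=50)

```text
time_s: 15.5
eef_pos: [0.4676, 0.1164, 0.2235]
ee_rot: [-0.143, 0.99, -0.0, 0.001]
force: [-0.4, -2.0, 7.0]
grip_width: 0.152
```

```bash
cat >> h.py <<'E'
O=np.array([.5529,.1399]); PSI=np.radians(-5.7)
def lev():
    st=robot.state(); M=R.from_quat(st['ee_rot']).as_matrix(); p=st['eef_pos']+.155*M[:,2]; d=p[:2]-O; F=st['force']; T=st['ft_torque']
    a=np.arctan2(d[1],d[0]); phi=(np.pi+PSI-a+np.pi)%(2*np.pi)-np.pi
    yaw=np.arctan2(M[1,0],M[0,0]); py=(np.pi+PSI-yaw+np.pi)%(2*np.pi)-np.pi
    tz=d[0]*F[1]-d[1]*F[0]
    print('t',round(st['time_s'],2),'r',round(np.hypot(*d),4),'phi',round(phi,3),'phi_yaw',round(py,3),'z',round(p[2],4),'tilt',np.round(M[:2,2],3),'F tool',np.round(M.T@F,1),'rxF',round(tz,3),'Mz',round(T[2],3),'sum',round(tz+T[2],3),'w',round(st['grip_width'],3),'j',np.round(st['joint_pos'],2))
E
python3 -c "
from h import *
lev()"
```

```text
t 15.5 r 0.0883 phi -0.37 phi_yaw -0.387 z 0.0685 tilt [ 0.002 -0.   ] F tool [ 0.9 -1.9 -7. ] rxF 0.165 Mz -0.106 sum 0.058 w 0.152 j [ 0.3   0.72 -0.82  2.05  0.81  0.73  0.82]
```

Gripped, w = 13 mm. Start the first clockwise stroke.

Emit:
move_arm([
  [0, 0, 4, -0.0002, 0.0061, 0, 0.005],
  [0, 0, 4, -0.0002, 0.0061, 0, 0.005],
  [0, 0, 4, -0.0002, 0.0061, 0, 0.005],
  [0, 0, 4, -0.0002, 0.0061, 0, 0.005],
  [0, 0, 4, -0.0002, 0.0061, 0, 0.005],
])

```text
time_s: 16.0
eef_pos: [0.4642, 0.1465, 0.2234]
ee_rot: [0.032, 0.999, -0.001, 0.001]
force: [0.1, -2.8, 5.6]
grip_width: 0.15
```

```bash
python3 -c "
from h import *
lev()"
```

```text
t 16.0 r 0.0886 phi -0.027 phi_yaw -0.036 z 0.0684 tilt [ 0.002 -0.001] F tool [-0.3 -2.8 -5.6] rxF 0.248 Mz 0.251 sum 0.499 w 0.15 j [ 0.18  0.69 -0.74  2.04  0.74  0.69  0.47]
```

The torque reads 0.50, which is the untouched value. Continue.

Emit:
move_arm([
  [0, 0, 4, -0.0002, 0.0061, 0, 0.005],
  [0, 0, 4, -0.0002, 0.0061, 0, 0.005],
  [0, 0, 4, -0.0002, 0.0061, 0, 0.005],
  [0, 0, 4, -0.0002, 0.0061, 0, 0.005],
  [0, 0, 4, -0.0002, 0.0061, 0, 0.005],
])

```text
time_s: 16.5
eef_pos: [0.4713, 0.176, 0.2234]
ee_rot: [0.205, 0.979, -0.0, 0.001]
force: [0.6, -2.4, 5.9]
grip_width: 0.152
```

```bash
python3 -c "
from h import *
lev()"
```

```text
t 16.5 r 0.0889 phi 0.317 phi_yaw 0.313 z 0.0684 tilt [ 0.002 -0.001] F tool [-1.5 -1.9 -5.9] rxF 0.17 Mz 0.273 sum 0.443 w 0.152 j [ 0.07  0.68 -0.66  2.    0.67  0.68  0.14]
```

Emit:
move_arm([
  [0, 0, 3, -0.0001, 0.0046, 0, 0.005],
  [0, 0, 3, -0.0001, 0.0046, 0, 0.005],
  [0, 0, 3, -0.0001, 0.0046, 0, 0.005],
  [0, 0, 3, -0.0001, 0.0046, 0, 0.005],
  [0, 0, 0, 0, 0, 0, 0.005],
])

```text
time_s: 17.0
eef_pos: [0.4803, 0.192, 0.2233]
ee_rot: [0.305, 0.952, -0.0, 0.001]
force: [0.9, -3.5, 5.6]
grip_width: 0.149
```

```bash
python3 -c "
from h import *
lev()"
```

```text
t 17.0 r 0.089 phi 0.523 phi_yaw 0.521 z 0.0683 tilt [ 0.002 -0.001] F tool [-2.8 -2.4 -5.6] rxF 0.21 Mz 0.227 sum 0.437 w 0.149 j [ 0.01  0.68 -0.61  1.97  0.62  0.68 -0.05]
```

Still untouched, at about 0.87 rad. Lift, swing back 70° (3 teeth plus half the play), and drop.

Emit:
move_arm([
  [0, 0, 0, 0, 0, -0.006, 0.005],
  [0, 0, 0, 0, 0, -0.005, 0.005],
  [0, 0, 0, 0, 0, 0, 0.005],
  [0, 0, 0, 0, 0, 0, 0.005],
  [0, 0, -2, 0, -0.0031, 0, 0.005],
])

```text
time_s: 17.5
eef_pos: [0.479, 0.1884, 0.2331]
ee_rot: [0.288, 0.958, 0.0, 0.001]
force: [8.0, -1.7, -11.0]
grip_width: 0.15
```

```bash
python3 -c "
from h import *
lev()"
```

```text
t 17.5 r 0.0881 phi 0.483 phi_yaw 0.485 z 0.0781 tilt [ 0.002 -0.   ] F tool [-7.6  2.9 11.1] rxF -0.257 Mz 0.24 sum -0.017 w 0.15 j [ 0.03  0.67 -0.63  1.97  0.61  0.7  -0.  ]
```

The lever is up, with 11 N pulling down and zero torque. Swing back.

Emit:
move_arm([
  [0, 0, -6.8, -0.0006, -0.0104, 0, 0.005],
  [0, 0, -6.8, -0.0006, -0.0104, 0, 0.005],
  [0, 0, -6.8, -0.0006, -0.0104, 0, 0.005],
  [0, 0, -6.8, -0.0006, -0.0104, 0, 0.005],
  [0, 0, -6.8, -0.0006, -0.0104, 0, 0.005],
])

```text
time_s: 18.0
eef_pos: [0.4645, 0.1394, 0.2335]
ee_rot: [-0.007, 1.0, 0.001, 0.001]
force: [8.6, -0.2, -11.6]
grip_width: 0.155
```

Emit:
move_arm([
  [0, 0, -6.8, -0.0006, -0.0104, 0, 0.005],
  [0, 0, -6.8, -0.0006, -0.0104, 0, 0.005],
  [0, 0, -6.8, -0.0006, -0.0104, 0, 0.005],
  [0, 0, -6.8, -0.0006, -0.0104, 0, 0.005],
  [0, 0, -6.8, -0.0006, -0.0104, 0, 0.005],
])

```text
time_s: 18.5
eef_pos: [0.4798, 0.091, 0.2336]
ee_rot: [-0.299, 0.954, 0.001, 0.002]
force: [7.8, 3.0, -11.5]
grip_width: 0.158
```

```bash
python3 -c "
from h import *
lev()"
```

```text
t 18.5 r 0.0874 phi -0.688 phi_yaw -0.706 z 0.0786 tilt [0.003 0.003] F tool [-8.1 -2.  11.5] rxF 0.161 Mz -0.082 sum 0.079 w 0.158 j [ 0.41  0.74 -0.9   2.03  0.84  0.79  1.18]
```

Emit:
move_arm([
  [0, 0, 0, 0, 0, 0, 0.005],
  [0, 0, 0, 0, 0, 0.006, 0.005],
  [0, 0, 0, 0, 0, 0.005, 0.005],
  [0, 0, 0, 0, 0, 0, 0.005],
  [0, 0, 0, 0, 0, 0, 0.005],
])

```text
time_s: 19.0
eef_pos: [0.4791, 0.0913, 0.2232]
ee_rot: [-0.296, 0.955, -0.0, 0.001]
force: [2.0, -0.8, 3.2]
grip_width: 0.154
```

```bash
python3 -c "
from h import *
lev()"
```

```text
t 19.0 r 0.0881 phi -0.683 phi_yaw -0.702 z 0.0682 tilt [0.002 0.   ] F tool [-1.2 -1.8 -3.2] rxF 0.155 Mz -0.131 sum 0.024 w 0.154 j [ 0.4   0.76 -0.88  2.03  0.86  0.77  1.16]
```

Dropped in. Second stroke.

Emit:
move_arm([
  [0, 0, 5, -0.0003, 0.0077, 0, 0.005],
  [0, 0, 5, -0.0003, 0.0077, 0, 0.005],
  [0, 0, 5, -0.0003, 0.0077, 0, 0.005],
  [0, 0, 5, -0.0003, 0.0077, 0, 0.005],
  [0, 0, 5, -0.0003, 0.0077, 0, 0.005],
])

```text
time_s: 19.5
eef_pos: [0.4649, 0.1266, 0.2232]
ee_rot: [-0.081, 0.997, -0.0, 0.001]
force: [4.1, -1.9, 1.0]
grip_width: 0.156
```

```bash
python3 -c "
from h import *
lev()"
```

```text
t 19.5 r 0.0887 phi -0.251 phi_yaw -0.262 z 0.0682 tilt [ 0.002 -0.001] F tool [-3.8 -2.5 -1. ] rxF 0.22 Mz 0.181 sum 0.401 w 0.156 j [ 0.26  0.71 -0.79  2.05  0.79  0.71  0.69]
```

Emit:
move_arm([
  [0, 0, 5, -0.0003, 0.0077, 0, 0.005],
  [0, 0, 5, -0.0003, 0.0077, 0, 0.005],
  [0, 0, 5, -0.0003, 0.0077, 0, 0.005],
  [0, 0, 5, -0.0003, 0.0077, 0, 0.005],
  [0, 0, 5, -0.0003, 0.0077, 0, 0.005],
])

```text
time_s: 20.0
eef_pos: [0.4669, 0.1645, 0.2231]
ee_rot: [0.136, 0.991, -0.0, 0.001]
force: [4.8, -3.5, 1.2]
grip_width: 0.154
```

```bash
python3 -c "
from h import *
lev()"
```

```text
t 20.0 r 0.0891 phi 0.179 phi_yaw 0.174 z 0.0681 tilt [ 0.002 -0.001] F tool [-5.6 -2.  -1.2] rxF 0.179 Mz 0.323 sum 0.502 w 0.154 j [ 0.11  0.68 -0.7   2.02  0.7   0.68  0.26]
```

Emit:
move_arm([
  [0, 0, 4.4, -0.0006, 0.0068, 0, 0.005],
  [0, 0, 4.4, -0.0006, 0.0068, 0, 0.005],
  [0, 0, 4.4, -0.0006, 0.0068, 0, 0.005],
  [0, 0, 4.4, -0.0006, 0.0068, 0, 0.005],
  [0, 0, 4.4, -0.0006, 0.0068, 0, 0.005],
])

```text
time_s: 20.5
eef_pos: [0.4823, 0.1944, 0.223]
ee_rot: [0.322, 0.947, -0.001, 0.0]
force: [-1.9, -2.8, 7.1]
grip_width: 0.152
```

```bash
python3 -c "
from h import *
lev()"
```

```text
t 20.5 r 0.0892 phi 0.556 phi_yaw 0.556 z 0.068 tilt [-0.    -0.001] F tool [-0.2 -3.4 -7.1] rxF 0.3 Mz 0.4 sum 0.7 w 0.152 j [-0.    0.69 -0.61  1.96  0.61  0.68 -0.08]
```

0.70 N m while turning, so the pad has touched. To finish away from the rack I'll ratchet back two teeth (45° + 2°) and take up the rest in the middle of the range.

Emit:
move_arm([
  [0, 0, 0, 0, 0, -0.006, 0.005],
  [0, 0, 0, 0, 0, -0.005, 0.005],
  [0, 0, 0, 0, 0, 0, 0.005],
  [0, 0, 0, 0, 0, 0, 0.005],
  [0, 0, -5, -0.0003, -0.0077, 0, 0.005],
])

```text
time_s: 21.0
eef_pos: [0.4784, 0.1872, 0.2328]
ee_rot: [0.279, 0.96, -0.001, 0.0]
force: [5.4, -2.4, -12.1]
grip_width: 0.151
```

```bash
python3 -c "
from h import *
lev()"
```

```text
t 21.0 r 0.0881 phi 0.464 phi_yaw 0.466 z 0.0778 tilt [-0.    -0.001] F tool [-5.8  0.9 12.1] rxF -0.08 Mz 0.205 sum 0.125 w 0.151 j [ 0.04  0.67 -0.64  1.98  0.62  0.7   0.01]
```

Emit:
move_arm([
  [0, 0, -7, -0.0006, -0.0107, 0, 0.005],
  [0, 0, -7, -0.0006, -0.0107, 0, 0.005],
  [0, 0, -7, -0.0006, -0.0107, 0, 0.005],
  [0, 0, -7, -0.0006, -0.0107, 0, 0.005],
  [0, 0, -7, -0.0006, -0.0107, 0, 0.005],
])

```text
time_s: 21.5
eef_pos: [0.4648, 0.1362, 0.2333]
ee_rot: [-0.024, 1.0, 0.0, 0.001]
force: [8.7, 0.7, -11.0]
grip_width: 0.152
```

Emit:
move_arm([
  [0, 0, -7, -0.0006, -0.0107, 0, 0.005],
  [0, 0, 0, 0, 0, 0, 0.005],
  [0, 0, 0, 0, 0, 0.006, 0.005],
  [0, 0, 0, 0, 0, 0.005, 0.005],
  [0, 0, 0, 0, 0, 0, 0.005],
])

```text
time_s: 22.0
eef_pos: [0.4651, 0.1265, 0.2228]
ee_rot: [-0.083, 0.997, -0.0, -0.0]
force: [-0.1, -2.6, 6.9]
grip_width: 0.151
```

```bash
python3 -c "
from h import *
lev()"
```

```text
t 22.0 r 0.0888 phi -0.252 phi_yaw -0.266 z 0.0678 tilt [-0.    -0.001] F tool [ 0.5 -2.6 -6.9] rxF 0.231 Mz -0.126 sum 0.104 w 0.151 j [ 0.26  0.71 -0.79  2.05  0.79  0.71  0.69]
```

Down on its teeth. Tighten in small steps.

Emit:
move_arm([
  [0, 0, 1, 0, 0.0015, 0, 0.005],
  [0, 0, 1, 0, 0.0015, 0, 0.005],
  [0, 0, 1, 0, 0.0015, 0, 0.005],
  [0, 0, 1, 0, 0.0015, 0, 0.005],
  [0, 0, 1, 0, 0.0015, 0, 0.005],
])

```text
time_s: 22.5
eef_pos: [0.4643, 0.1337, 0.223]
ee_rot: [-0.039, 0.999, -0.001, 0.0]
force: [0.5, -3.9, 5.2]
grip_width: 0.151
```

```bash
python3 -c "
from h import *
lev()"
```

```text
t 22.5 r 0.0888 phi -0.171 phi_yaw -0.178 z 0.068 tilt [ 0.001 -0.001] F tool [-0.2 -4.  -5.2] rxF 0.35 Mz 0.352 sum 0.702 w 0.151 j [ 0.23  0.7  -0.77  2.05  0.77  0.71  0.61]
```

Emit:
move_arm([
  [0, 0, 1, 0, 0.0015, 0, 0.005],
  [0, 0, 1, 0, 0.0015, 0, 0.005],
  [0, 0, 1, 0, 0.0015, 0, 0.005],
  [0, 0, 1, 0, 0.0015, 0, 0.005],
  [0, 0, 1, 0, 0.0015, 0, 0.005],
])

```text
time_s: 23.0
eef_pos: [0.464, 0.1413, 0.223]
ee_rot: [0.004, 1.0, -0.001, 0.0]
force: [1.3, -3.9, 4.3]
grip_width: 0.149
```

```bash
python3 -c "
from h import *
lev()"
```

```text
t 23.0 r 0.0889 phi -0.086 phi_yaw -0.091 z 0.068 tilt [ 0.001 -0.001] F tool [-1.3 -3.9 -4.3] rxF 0.342 Mz 0.379 sum 0.721 w 0.149 j [ 0.2   0.7  -0.76  2.05  0.75  0.7   0.52]
```

Emit:
move_arm([
  [0, 0, 0.8, 0, 0.0012, 0, 0.005],
  [0, 0, 0.8, 0, 0.0012, 0, 0.005],
  [0, 0, 0.8, 0, 0.0012, 0, 0.005],
  [0, 0, 0.8, 0, 0.0012, 0, 0.005],
  [0, 0, 0.8, 0, 0.0012, 0, 0.005],
])

```text
time_s: 23.5
eef_pos: [0.4642, 0.1473, 0.223]
ee_rot: [0.039, 0.999, -0.001, 0.0]
force: [0.8, -3.6, 5.1]
grip_width: 0.155
```

```bash
python3 -c "
from h import *
lev()"
```

```text
t 23.5 r 0.0889 phi -0.019 phi_yaw -0.021 z 0.068 tilt [ 0.001 -0.001] F tool [-1.  -3.5 -5.1] rxF 0.309 Mz 0.411 sum 0.72 w 0.155 j [ 0.18  0.69 -0.74  2.04  0.74  0.69  0.45]
```

The readings over the last 0.15 rad average 0.71. With the 0.5–0.6 N m/rad slope, that puts the end at about 0.75–0.78, so I stop here. Release, rise, move away and look.

Emit:
move_arm([
  [0, 0, 0, 0, 0, 0, 0.005],
  [0, 0, 0, 0, 0, 0, 0.05],
  [0, 0, 0, 0, 0, 0, 0.05],
  [0, 0, 0, 0, 0, 0, 0.05],
  [0, 0, 0, 0, 0, 0, 0.05],
])

```text
time_s: 24.0
eef_pos: [0.4638, 0.1478, 0.2225]
ee_rot: [0.039, 0.999, 0.0, -0.0]
force: [0.2, 0.5, 0.5]
grip_width: 0.587
```

Emit:
move_arm([
  [0, 0, 0, 0, 0, -0.035, 0.05],
  [0, 0, 0, 0, 0, -0.045, 0.05],
  [0, 0, 0, 0, 0, -0.045, 0.05],
  [0, 0, 0, 0, -0.04, 0, 0.05],
  [0, 0, 0, 0, -0.04, 0, 0.05],
])

```text
time_s: 24.5
eef_pos: [0.458, 0.0681, 0.3491]
ee_rot: [0.038, 0.999, 0.0, 0.002]
force: [0.7, -1.6, -1.2]
grip_width: 0.584
```

Emit:
move_arm([
  [0, 0, 0, 0, -0.04, 0, 0.05],
  [0, 0, 0, 0, -0.04, 0, 0.05],
  [0, 0, 0, 0, -0.04, 0, 0.05],
  [0, 0, 0, 0, -0.04, 0, 0.05],
  [0, 0, 0, 0, 0, 0, 0.05],
])

```text
time_s: 25.0
eef_pos: [0.4444, -0.0971, 0.347]
ee_rot: [0.044, 0.999, -0.001, -0.001]
force: [-0.7, 1.4, 0.1]
grip_width: 0.586
```

Run:
```python
from h import *
st=robot.state();print(st['time_s'],st['eef_pos'],st['force'])
s=cam('side')['img'][150:270,270:420]; t=cam('top')['img'][180:290,150:300]
cv2.imwrite('pics/s10.png',np.hstack([cv2.resize(s,(350,300),interpolation=cv2.INTER_CUBIC),cv2.resize(t,(450,330),interpolation=cv2.INTER_CUBIC)[:300]]))
```

```text
25.0 [ 0.44437324 -0.09710334  0.34701363] [-0.6968313   1.43883275  0.11824109]
```

View pics/s10.png

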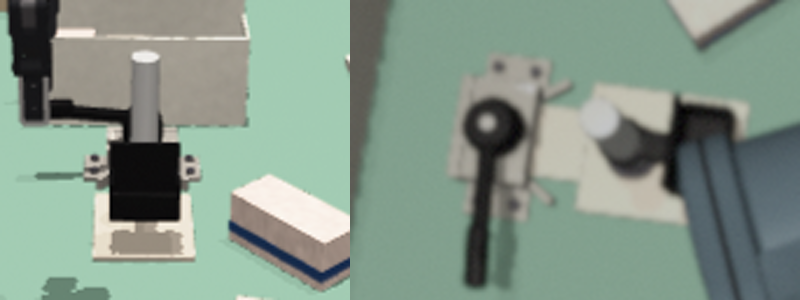

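The final picture shows the stand unmoved: foot corners (597,83) and (580,208), as before. The lever is at φ ≈ 0 and the hand is clear. Handing in.

```bash
python3 -c "
from h import *
print(robot.finish_job(), robot.state()['time_s'])"
```

```text
the job is handed in; nothing more can be done
the job is handed in; nothing more can be done
```

The white stand is home in the clamp, the lever has been tightened to about 0.75 N m, and I handed the job in after about 25 s of the 72 s allowed.

- **Stand:** I gripped it by the post and slid it in until it met the end stop with about 24 N of push. A check from the top picture put the clamp's front face 65 mm ahead of the post, against 66 mm nominal. The foot corners had not moved after tightening.
- **Tilt on the way:** the first sideways slide tipped the stand a few degrees, and for a moment the hand carried most of its weight. I released it so it settled flat, then regripped it lower and harder. It stayed flat after that.
- **Lever:** it took three strokes, with two lifts to swing it back.
    - **Torque:** it read about 0.40–0.50 N m before the pad touched and 0.70–0.72 N m while turning at the end. The last readings did not climb as steeply as the stated 0.5–0.6 N m per radian, and my readings ran slightly low before contact. I therefore put the true final torque at about 0.75–0.78 N m. No reading came near 0.9 N m.
    - **Position:** it was down on its teeth and carrying torque when I let go, pointing close to the station's -x. I judged this from hand height and torque, and made no separate picture measurement of its height.
- **Other things on the counter:** the hand never went near them. I did not measure their positions again at the end.

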